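# Turn up the marking force four clicks and start

## Robot

A 6-joint arm with a two-finger parallel gripper is mounted at the origin on the work surface. World frame = base frame: x ahead of the robot, y to its left, z up, the work surface at z = 0. Lengths are in m, angles in degrees, forces in N, time in s.
With the tool pointing down it reaches from about 0.3 to 0.75 m from the base axis. Payload 8.5 kg.
Tool frame: the origin (TCP) lies midway between the tips of the shut fingers; the grasp point (between the pads) lies env.tcp_to_grasp behind it (env.tcp_to_grasp is the distance from the TCP to the grasp point, in m); z points along the fingers, y is the direction in which the jaws open and shut (so a half turn about z gives the same grasp; the last joint's range is limited). The gripper opens to 85 mm and grips with 20 to 120 N. Pads are 22 mm wide; open, the fingers measure 114 mm over their backs; the gripper's body (76 mm by 85 mm) begins 54 mm behind the grasp point. The pads swing forward as they close: fully open they stand 13 mm farther back than shut.
Start: joints at [52.122, 21.807, 74.336, -0, 83.858, -12.336], TCP at [0.237, 0.496, 0.231] pointing down, gripper open.
Joint ranges: [-178.18, 178.18], [-50.72, 133.34], [12.68, 142.11], [-81.47, 261.47], [9.98, 163.14], [-165.26, 165.26]. Speed limits (degrees/s): [136.94, 136.94, 180, 180, 180, 180].

## Interface

Orientations are given as a 3x3 rotation matrix whose columns are the frame's x, y, z axes.
In Python, from rig import readout, imaging, job, env gives the robot as it stands.
- The arm moves only by the tool move_arm, never from a script. Its argument "motion" is a list of rows, each a list of 3 entries, a list of its own where there are three numbers: the shift along the tool's x, y, z normalised to -1 to 1, where 1 is 0.02 m, then the turn, a rotation vector about the tool's x, y, z normalised to -1 to 1, where 1 is 120 degrees, then the gripper command: -1 is shut, 1 is fully open, values between are in proportion. In form: [[[tx, ty, tz], [rx, ry, rz], claw], ...]. A call has 1 to 12 rows; each row shifts and turns the pose as measured when the row begins, along the tool's axes as they then stand; what a row does not reach is not made up. A row lasts 1/12 s, in which the tool goes at most 41.7 mm and 7.16 degrees, less where a joint would pass 70% of its speed; a pose out of reach is approached as far as the arm can. A call with a number of a shift or a turn outside -1 to 1 is refused whole. A call with a gripper value outside its range is refused whole. The fingers move at their own pace and stop on an object; "squeeze" is the grip in N (left out, the last holds). Time passes only in rows, so rows that do not move let the fingers close. It gives the time, the measured TCP pose, the force and the opening at its end, in the units of the state.
- readout.observe(): the state, without advancing time (a new reading comes with each control period).
- imaging.get_image(name): name is "scene" or "side" or "wrist"; returns a dict with "img" (420x560x3 uint8, blue, green, red), "fov_y" (degrees; the focal length in pixels is half the picture's height over the tangent of half this angle, whatever the lens; pixels are square), "cx", "cy" (the principal point, pixels), "eye" and "orientation" of the camera in the world. Camera axes: x right, y up, looking along -z (the intrinsics and any distortion apply to the point x, -y, -z); pixel columns grow to the right and rows downward; lengths in m; the calibration is good to about 2 mm. A picture is of the moment at which its call begins. There is no depth.
- job.close_job(): hands the job in, once; it reports no verdict.
The state is a dict: "time_s": time; "q": joint angles; "qvel": joint speeds; "joint_efforts": joint torques, N m; "position": TCP position; "tool_rot": TCP orientation; "ft_force": force on the tool from outside, world axes, zero at the start; "wrist_torque": the same for the moment, N m; "grip_width": finger opening in m.
Only numpy, scipy, OpenCV 4.12 (cv2) and the standard library are available. Lean on these libraries where they do the work, as an engineer would, in place of code of your own. Each camera call takes 0.05 s, during which the arm holds its last target.

## Task

At the marking station, turn the big click-stop dial clockwise (seen from above) by exactly four clicks, pushing its raised bar round with a fingertip and never pinching it; then press the black button on the smaller box all the way down and let it come up again. Leave everything else on the table where it is, and finish clear of it all.

Things in the scene. Friction and masses are not known exactly. Their poses are not given: they have to be found in the camera images.
- dial (a joint): The dial's angle in rad: 0 in the click-stop where it starts, growing as it turns clockwise seen from above. There is a click-stop every 0.524 rad (30 degrees, 12 a turn); it can turn from -3.14 to 6.28. Between stops it resists with up to about 0.15 N m (4 N at the bar's end); once past half-way it snaps on to the next stop by itself and stays there when let go.
- dial_center (a point): Point on the dial's vertical axis, at the top of its raised bar, 88 mm above the table. The dial: an aluminium disc 90 mm across (its top 58 mm above the table) with a straight upright black bar across its middle, 84 mm long, 12 mm thick, 30 mm high above the disc. Axes: x along the bar to its pointer end, y across the bar, z up; they turn with the dial.
- dial_unit: Fixed grey box 130 x 130 x 40 mm carrying the dial in the middle of its top, on a dark steel round plate 112 mm across and 8 mm thick with 12 white ticks, one per click-stop; origin at the centre of its underside. Its place and heading vary, and so does the dial's heading on it.
- dial_pointer (a point): Top edge of the bar's pointer end (the end with the white line), 42 mm from the axis. It turns with the dial.
- start (a joint): Travel of the start button: 0 up, 0.006 m fully down (about 5 N); a spring brings it up again. It must go down at least 0.0045.
- start_top (a point): Centre of the top face of the start button, a black round button 36 mm across standing on a dark housing, in the middle of a grey fixed box 90 x 90 x 40 mm. It is pressed straight down.
- tape_roll: Bystander: cardboard tape ring, 96 mm across, 25 mm high; origin at the centre of its underside.
- stylus: Bystander: small brass marking stylus standing up, 24 mm across, 58 mm high; origin at the centre of its underside.
- jar: Bystander: glass jar with steel cap, 52 mm across, 60 mm high; origin at the centre of its underside.
- blanks: Bystander: flat aluminium plate 60 x 90 x 8 mm; origin at the centre of its underside.
- mug: Bystander: white mug, 80 mm across, 90 mm high; origin at the centre of its underside.
- screwdriver: Bystander: screwdriver lying on the table; origin at its underside.
Mind the look-alikes: they are no part of the job. What is shaped like the part that bears start but orange is not meant.

How it is judged:
By the outcome, as a careful person would: the job done as asked, in the order asked, and still so for the second after the job is handed in, with the robot touching nothing.
It also fails if it takes over 51 s, if anything falls off the work surface, if the arm or the gripper's body presses on something with over 40 N, if the wrist force passes 120 N, or if a joint passes its speed limit or range.

## Working session

There is one attempt and no reset: what is moved stays moved. The work goes in short steps, Python scripts to look and compute and a tool call to move; the robot and the scene stay as the last step left them, time stands still between calls to the robot, and variables do not carry over. Pictures are saved under pics/ and viewed, and the job is handed in when it is done.

Besides the shell and the picture viewer there is one more tool, called after "Request:" in YAML: its name, and indented under it one key for each argument. move_arm: Moves the arm, as the interface text tells. Its arguments: {"type":"object","properties":{"motion":{"type":"array","items":{"type":"array"}},"squeeze":{"type":"number"}},"required":["motion"]}

```bash
ls; mkdir -p pics; python3 - <<'E'
from rig import readout, imaging, job, env
import cv2
print(readout.observe(), env.tcp_to_grasp)
for n in ("scene","side","wrist"):
    d=imaging.get_image(n); cv2.imwrite(f"pics/{n}0.png",d["img"]); print(n,{k:v for k,v in d.items() if k!="img"})
E
```

```text
pics
{'time_s': 0.0, 'q': array([ 5.21212466e+01,  2.18390606e+01,  7.43843440e+01, -8.83677076e-05,
        8.38580944e+01, -1.23351795e+01]), 'qvel': array([-0.08755384,  0.01467201,  0.05949192, -0.00359558,  0.171034  ,
       -0.09489912]), 'joint_efforts': array([-2.59481430e-04, -4.48456371e+01, -2.31277728e+01, -1.30048529e-04,
        4.66024343e-03, -1.62120455e-05]), 'position': array([0.23697153, 0.49600608, 0.23073228]), 'tool_rot': array([[-9.02257557e-01,  4.31196639e-01, -8.72147151e-04],
       [ 4.31197415e-01,  9.02256907e-01, -1.12367734e-03],
       [ 3.02374900e-04, -1.38991397e-03, -9.99998988e-01]]), 'ft_force': array([ 0.75651739,  0.37212377, -0.99985389]), 'wrist_torque': array([-0.02260413, -0.01454705, -0.05362398]), 'grip_width': 0.08552025954041753} 0.0187
scene {'fov_y': 53.50336594788003, 'cx': 280.00172624302405, 'cy': 208.62274403753025, 'eye': array([ 1.05497071, -0.78187845,  0.85812084]), 'orientation': array([[ 0.85329397, -0.33087261,  0.40300461],
       [ 0.52141986,  0.54630042, -0.65549766],
       [-0.00327537,  0.76946681,  0.63867841]])}
side {'fov_y': 48.028516468024165, 'cx': 283.49790370428445, 'cy': 211.93320064164593, 'eye': array([ 0.44181475, -0.907408  ,  0.84566026]), 'orientation': array([[ 0.9906836 ,  0.085569  , -0.10594314],
       [-0.13617645,  0.63047897, -0.76416768],
       [ 0.00140586,  0.77147535,  0.63625766]])}
wrist {'fov_y': 67.19872006872716, 'cx': 281.42798793356127, 'cy': 207.36626044871758, 'eye': array([0.17102687, 0.52809844, 0.37342384]), 'orientation': array([[ 0.43148427, -0.86438421, -0.25818844],
       [ 0.90211993,  0.41312546,  0.12452704],
       [-0.00097499, -0.28664839,  0.95803536]])}
```

View pics/scene0.png

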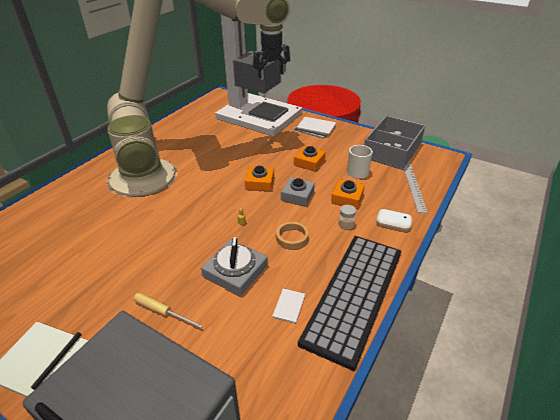

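View pics/side0.png

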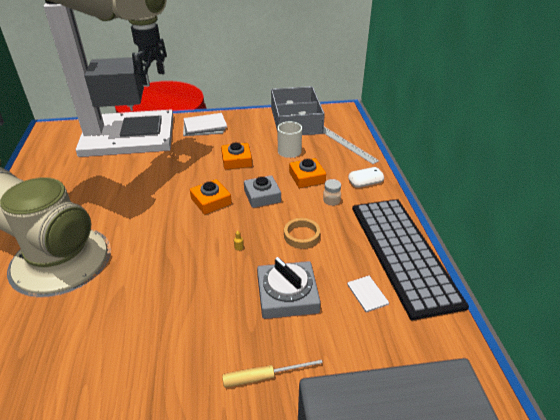

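View pics/wrist0.png

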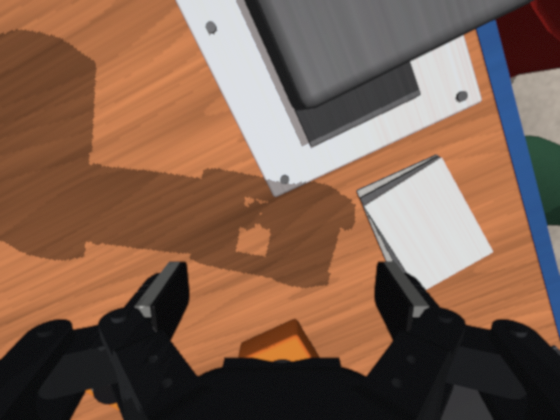

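The scene and side views show the dial on its grey box at about scene (234,262) and side (288,280). The grey box with the black button is at scene (297,188) and side (262,188), with three orange look-alikes around it. Next I'll zoom in and triangulate.

```bash
cat > h.py <<'E'
import numpy as np, cv2
from rig import readout, imaging, job, env
def ray(d,px):
    f=210/np.tan(np.radians(d["fov_y"]/2))
    v=np.array([(px[0]-d["cx"])/f,-(px[1]-d["cy"])/f,-1.])
    w=d["orientation"]@v; return d["eye"],w/np.linalg.norm(w)
def plane(d,px,z):
    e,w=ray(d,px); return e+w*(z-e[2])/w[2]
def proj(d,P):
    f=210/np.tan(np.radians(d["fov_y"]/2))
    c=d["orientation"].T@(np.array(P)-d["eye"]); return np.array([d["cx"]-f*c[0]/c[2], d["cy"]+f*c[1]/c[2]])
def tri(d1,p1,d2,p2):
    e1,w1=ray(d1,p1);e2,w2=ray(d2,p2)
    A=np.stack([w1,-w2],1);s=np.linalg.lstsq(A,e2-e1,rcond=None)[0]
    a=e1+s[0]*w1;b=e2+s[1]*w2;return (a+b)/2,np.linalg.norm(a-b)
E
python3 - <<'E'
from h import *
a=cv2.imread("pics/scene0.png");b=cv2.imread("pics/side0.png")
def crop(i,x,y,w,h,k): return cv2.resize(i[y:y+h,x:x+w],None,fx=k,fy=k,interpolation=cv2.INTER_CUBIC)
cv2.imwrite("pics/z1.png",np.hstack([crop(a,195,225,80,75,5),crop(b,250,250,80,75,5)]))
cv2.imwrite("pics/z2.png",np.hstack([crop(a,270,165,66,50,6),crop(b,230,165,66,50,6)]))
E
```

```text
(no output)
```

View pics/z1.png

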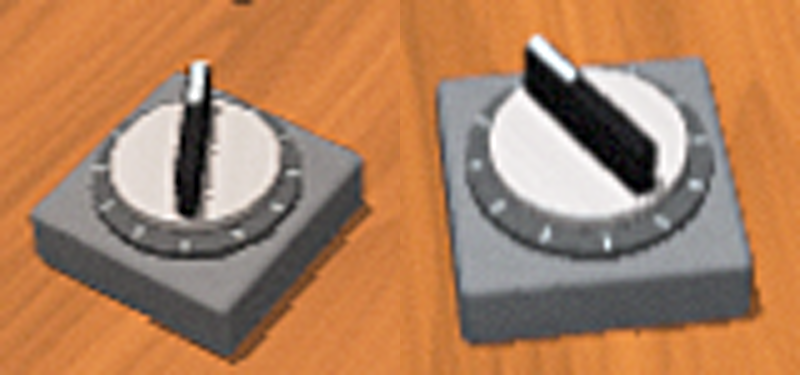

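View pics/z2.png

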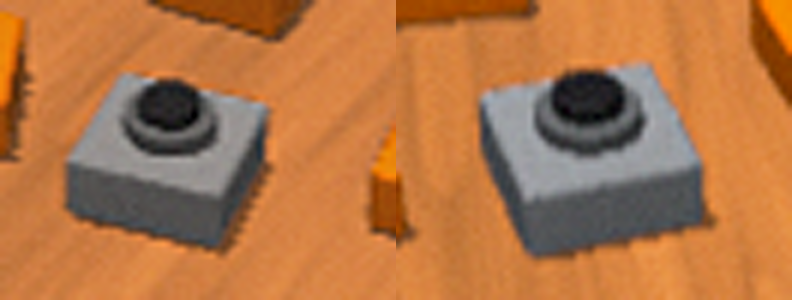

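```bash
python3 - <<'E'
from h import *
A=imaging.get_image("scene");B=imaging.get_image("side")
S=lambda x,y:(195+x/5,225+y/5); T=lambda x,y:(250+(x-400)/5,250+y/5)
np.set_printoptions(precision=4,suppress=True)
print("disc",plane(A,S(196,160),.058),plane(B,T(589,143.5),.058),tri(A,S(196,160),B,T(589,143.5)))
print("ptr",plane(A,S(199,62),.088),plane(B,T(538,38),.088),tri(A,S(199,62),B,T(538,38)))
print("tail",plane(B,T(653,150),.088))
bs=[plane(A,S(*p),.04) for p in [(32,217),(362,158),(232,313)]]
bt=[plane(B,T(*p),.04) for p in [(440,82),(705,60),(750,265),(460,293)]]
print("box",np.array(bs),(bs[0]+bs[1])/2,np.array(bt),sum(bt)/4)
print([np.linalg.norm(bt[i]-bt[i-1]) for i in range(4)])
print("btn",tri(A,(270+168/6,165+103/6),B,(230+192/6,165+97/6)))
U=lambda x,y:(270+x/6,165+y/6); V=lambda x,y:(230+(x-396)/6,165+y/6)
cs=[plane(A,U(*p),.04) for p in [(123,73),(268,105),(222,195),(68,165)]]
ct=[plane(B,V(*p),.04) for p in [(482,95),(650,65),(703,165),(527,195)]]
print("bbox",sum(cs)/4,sum(ct)/4,[np.linalg.norm(ct[i]-ct[i-1]) for i in range(4)])
for n,a,b in [("tape",(292,236),(302,234)),("stylus",(242,217),(239,241)),("jar",(347,217),(332,192))]:
    print(n,plane(A,a,.025),plane(B,b,.025))
E
```

```text
disc [ 0.5509 -0.1939  0.058 ] [ 0.5505 -0.1957  0.058 ] (array([ 0.5506, -0.1939,  0.0569]), np.float64(0.001275081037348245))
ptr [ 0.5285 -0.1569  0.088 ] [ 0.5327 -0.1564  0.088 ] (array([ 0.532 , -0.1612,  0.0931]), np.float64(0.00032777472810240207))
tail [ 0.5731 -0.2302  0.088 ]
box [[ 0.4904 -0.2586  0.04  ]
 [ 0.6154 -0.1329  0.04  ]
 [ 0.6175 -0.2565  0.04  ]] [ 0.5529 -0.1958  0.04  ] [[ 0.489  -0.1315  0.04  ]
 [ 0.6153 -0.1341  0.04  ]
 [ 0.6123 -0.2591  0.04  ]
 [ 0.4856 -0.2574  0.04  ]] [ 0.5506 -0.1955  0.04  ]
[np.float64(0.12589053644898002), np.float64(0.1263806432549257), np.float64(0.12503566171658642), np.float64(0.126657003755013)]
btn (array([0.5309, 0.1828, 0.059 ]), np.float64(0.0008969718126344977))
bbox [0.533  0.1827 0.04  ] [0.5316 0.1824 0.04  ] [np.float64(0.08352818709357888), np.float64(0.08517000381501283), np.float64(0.08578779445819805), np.float64(0.08497469887039204)]
tape [ 0.6239 -0.0149  0.025 ] [ 0.6137 -0.0172  0.025 ]
stylus [ 0.4508 -0.0213  0.025 ] [ 0.4504 -0.0217  0.025 ]
jar [0.7252 0.145  0.025 ] [0.7294 0.149  0.025 ]
```

The dial axis is at (0.5507, -0.195). The pointer bears about 120° from +x, and the box edges come out at 126 mm against the 130 mm given. The button is at (0.531, 0.183, 0.059). My plan is to shut the fingers and push the bar with the tip's flat side, tool −x leading. The tool will turn with the dial, so each row of the push is the same.

Request:
move_arm:
  motion:
    - [[-1,-0.9,0],[0,0,0],-1]
    - [[-1,-0.9,0],[0,0,0],-1]
    - [[-1,-0.9,0],[0,0,0],-1]
    - [[-1,-0.9,0],[0,0,0],-1]
    - [[-1,-0.9,0],[0,0,0],-1]
    - [[-1,-0.9,0],[0,0,0],-1]
    - [[-1,-0.9,0],[0,0,0],-1]
    - [[-1,-0.9,0],[0,0,0],-1]
    - [[-1,-0.9,0],[0,0,0],-1]
    - [[-1,-0.9,0],[0,0,0],-1]
    - [[-1,-0.9,0],[0,0,0],-1]
    - [[-1,-0.9,0],[0,0,0],-1]
  squeeze: 30

```text
time_s: 1.25
position: [0.3628, 0.1883, 0.2297]
tool_rot: [[-0.906, 0.423, -0.001], [0.423, 0.906, -0.0], [0.001, -0.001, -1.0]]
ft_force: [-1.0, 1.2, 0.9]
grip_width: 0.0001
```

Request:
move_arm:
  motion:
    - [[-1,-0.92,0],[0,0,0],-1]
    - [[-1,-0.92,0],[0,0,0],-1]
    - [[-1,-0.92,0],[0,0,0],-1]
    - [[-1,-0.92,0],[0,0,0],-1]
    - [[-1,-0.92,0],[0,0,0],-1]
    - [[-1,-0.92,0],[0,0,0],-1]
    - [[-1,-0.92,0],[0,0,0],-1]
    - [[-1,-0.92,0],[0,0,0],-1]
    - [[-1,-0.92,0],[0,0,0],-1]
    - [[-1,-0.92,0],[0,0,0],-1]
    - [[-1,-0.92,0],[0,0,0],-1]
    - [[-1,-0.92,0],[0,0,0],-1]

```text
time_s: 2.25
position: [0.4895, -0.1302, 0.2302]
tool_rot: [[-0.905, 0.425, 0.0], [0.425, 0.905, 0.0], [-0.0, 0.0, -1.0]]
ft_force: [-0.0, -0.4, 0.9]
grip_width: -0.0001
```

Request:
move_arm:
  motion:
    - [[0,0,0],[0,0,-0.058],-1]
    - [[0,0,0],[0,0,-0.058],-1]
    - [[0,0,0],[0,0,-0.058],-1]
    - [[0,0,0],[0,0,-0.058],-1]
    - [[0,0,0],[0,0,-0.058],-1]
    - [[0,0,0],[0,0,-0.058],-1]
    - [[0,0,0],[0,0,-0.058],-1]
    - [[0,0,0],[0,0,-0.058],-1]
    - [[0,0,0],[0,0,0],-1]

```text
time_s: 3.0
position: [0.4908, -0.1369, 0.228]
tool_rot: [[-0.847, -0.532, -0.002], [-0.532, 0.847, 0.001], [0.002, 0.002, -1.0]]
ft_force: [0.9, 0.6, 0.2]
grip_width: 0.0002
```

```bash
python3 - <<'E'
from h import *
s=readout.observe();R=s["tool_rot"];print(s["time_s"],s["position"],s["q"],np.degrees(np.arctan2(R[1,0],R[0,0])))
d=imaging.get_image("wrist");cv2.imwrite("pics/w1.png",d["img"])
for z in [.088]:
  print("proj centre",proj(d,[.5507,-.195,.088]),"ptr",proj(d,[.5297,-.1586,.088]),"tail",proj(d,[.5717,-.2314,.088]))
E
```

```text
3.0 [ 0.49082355 -0.13687117  0.22799163] [-2.88935094e+01  1.79562019e+01  8.08599595e+01 -3.95370555e-02
  8.13156309e+01 -1.51054119e+02] -147.8332936569542
proj centre [194.49979982 215.82686553] ptr [239.22546081 217.40940038] tail [149.62023685 214.23888515]
```

View pics/w1.png

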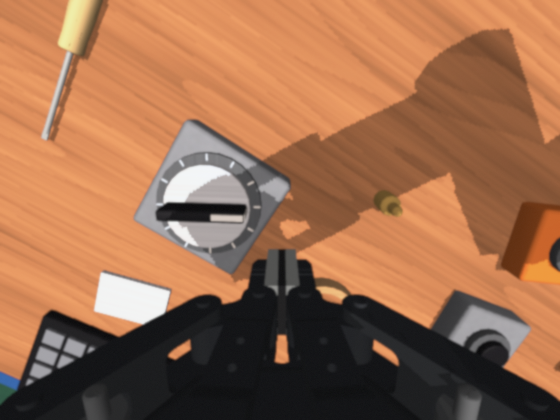

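The wrist view shows the bar from about (158,212) to (244,217), with the white pointer line on the right end near (228,217). My predicted endpoints were (150,214) and (239,217). I'll zoom in to refine.

```bash
python3 - <<'E'
import cv2
a=cv2.imread("pics/w1.png")
cv2.imwrite("pics/w1z.png",cv2.resize(a[140:280,130:295],None,fx=4.2,fy=4.2,interpolation=cv2.INTER_CUBIC))
E
```

```text
(no output)
```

View pics/w1z.png

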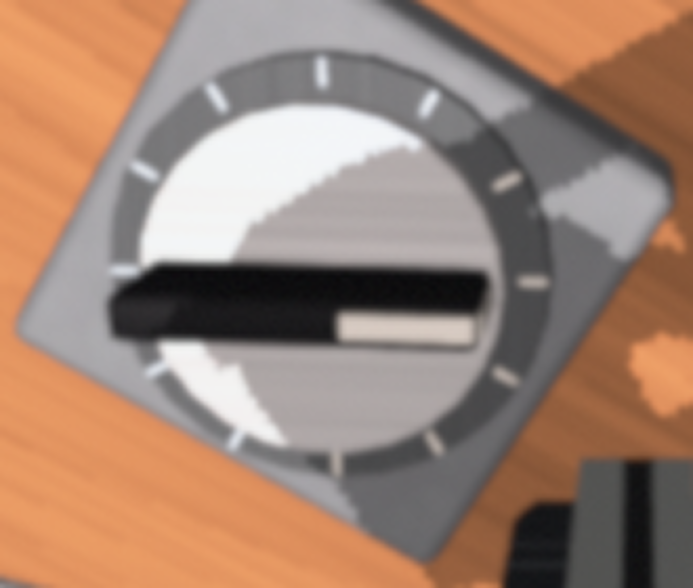

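```bash
python3 - <<'E'
from h import *
np.set_printoptions(precision=4,suppress=True)
d=imaging.get_image("wrist")
P=lambda x,y:(130+x/4.2,140+y/4.2)
a=plane(d,P(111,321),.088);b=plane(d,P(477,331),.088)
print(a,b,(a+b)/2,np.linalg.norm(a-b),np.degrees(np.arctan2(*(b-a)[[1,0]])))
# ticks centre at z .048: opposite pairs
t=[(322,72),(217,97),(144,171),(122,271),(157,370),(236,440),(336,462),(435,443),(506,376),(532,281),(507,181),(429,103)]
W=np.array([plane(d,P(*p),.048) for p in t]);c=W.mean(0)
print(c,np.linalg.norm(W-c,axis=1),np.degrees(np.arctan2(W[:,1]-c[1],W[:,0]-c[0])))
E
```

```text
[ 0.5697 -0.2255  0.088 ] [ 0.5286 -0.1547  0.088 ] [ 0.5492 -0.1901  0.088 ] 0.08192198910194232 120.12143053675007
[ 0.5498 -0.1909  0.048 ] [0.0516 0.0516 0.0517 0.0522 0.0525 0.0524 0.0511 0.052  0.0516 0.0514
 0.052  0.0518] [-150.1324 -120.201   -89.9928  -59.8313  -29.5741    0.3628   30.1363
   60.4247   90.4613  120.4723  150.1188 -179.9838]
```

The wrist camera puts the dial centre at (0.549, -0.191) and the fixed cameras put it at (0.5507, -0.195). I'll use (0.550, -0.192), with the bar at 120°. The bar measures 82 mm against 84 mm given, which is close enough.

Request:
move_arm:
  motion:
    - [[0,-0.8,0],[0,0,0.018],-1]
    - [[0,-0.8,0],[0,0,0],-1]
    - [[0,-0.7,0],[0,0,0],-1]
    - [[0,0,1],[0,0,0],-1]
    - [[0,0,1],[0,0,0],-1]
    - [[0,0,1],[0,0,0],-1]
    - [[0,0,1],[0,0,0],-1]
    - [[0,0,0.8],[0,0,0],-1]
    - [[0,0,0],[0,0,0],-1]

```text
time_s: 3.85
position: [0.5155, -0.179, 0.1293]
tool_rot: [[-0.888, -0.459, 0.001], [-0.459, 0.888, -0.002], [-0.0, -0.002, -1.0]]
ft_force: [-0.1, 0.2, -0.9]
grip_width: 0.0002
```

Request:
move_arm:
  motion:
    - [[0.1,0,0],[0,0,-0.022],-1]
    - [[0,0,0.8],[0,0,0],-1]
    - [[0,0,0.8],[0,0,0],-1]
    - [[0,0,0.5],[0,0,0],-1]
    - [[0,0,0],[0,0,0],-1]

```text
time_s: 4.27
position: [0.5153, -0.1809, 0.0892]
tool_rot: [[-0.871, -0.491, 0.005], [-0.491, 0.871, -0.004], [-0.002, -0.006, -1.0]]
ft_force: [-0.2, -0.3, 0.3]
grip_width: 0.0001
```

```bash
python3 - <<'E'
from h import *
d=imaging.get_image("side");e=imaging.get_image("scene")
c=lambda i,x,y:cv2.resize(i[y:y+90,x:x+90],None,fx=4.4,fy=4.4,interpolation=cv2.INTER_CUBIC)
cv2.imwrite("pics/s2.png",np.hstack([c(d["img"],245,225),c(e["img"],195,205)]))
E
```

```text
(no output)
```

View pics/s2.png

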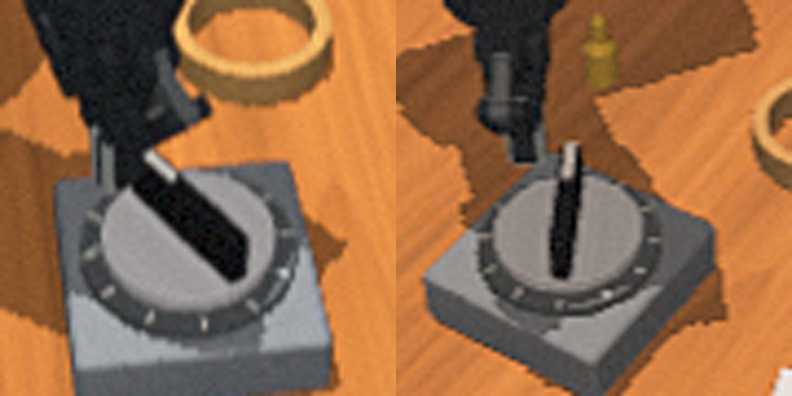

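The tip is clear of the bar on its counter-clockwise side, at about r = 27 mm and 24 mm off the bar's centreline. Next I'll go down beside the bar.

Request:
move_arm:
  motion:
    - [[0,0.1,0.55],[0,0,-0.004],-1]
    - [[0,0.1,0.5],[0,0,0],-1]
    - [[0,0,0],[0,0,0],-1]

```text
time_s: 4.62
position: [0.5159, -0.1788, 0.0728]
tool_rot: [[-0.868, -0.497, 0.013], [-0.497, 0.868, -0.009], [-0.007, -0.014, -1.0]]
ft_force: [-0.3, -0.0, 0.4]
grip_width: -0.0
```

Request:
move_arm:
  motion:
    - [[-0.15,0,0],[0,0,0],-1]
    - [[-0.15,0,0],[0,0,0],-1]
    - [[-0.11,0.06,0],[0,0,0.033],-1]
    - [[-0.11,0.06,0],[0,0,0.033],-1]
    - [[-0.11,0.06,0],[0,0,0.033],-1]
    - [[-0.11,0.06,0],[0,0,0.033],-1]
    - [[0,0,0],[0,0,0],-1]

```text
time_s: 5.2
position: [0.5275, -0.1688, 0.0771]
tool_rot: [[-0.974, -0.228, 0.009], [-0.228, 0.974, -0.012], [-0.006, -0.014, -1.0]]
ft_force: [0.0, 0.1, 0.1]
grip_width: -0.0
```

```bash
cat > st.py <<'E'
from h import *
s=readout.observe();R=s["tool_rot"];p=s["position"]
rel=R.T@(p-[.55,-.192,p[2]])
print(s["time_s"],p,"yaw",np.degrees(np.arctan2(R[1,0],R[0,0]))%360,"h,r",rel[:2],"F",s["ft_force"],"q6",s["q"][5],R[:,2])
d=imaging.get_image("side");e=imaging.get_image("scene")
c=lambda i,x,y:cv2.resize(i[y:y+90,x:x+90],None,fx=4.4,fy=4.4,interpolation=cv2.INTER_CUBIC)
import sys
cv2.imwrite(f"pics/{sys.argv[1]}.png",np.hstack([c(d["img"],245,225),c(e["img"],195,205)]))
E
python3 st.py s3
```

```text
5.2 [ 0.52748068 -0.1688113   0.07708274] yaw 193.18516849881829 h,r [0.01663603 0.02770981] F [0.00701783 0.10549346 0.05194623] q6 -132.82060109508527 [ 0.00924567 -0.01234996 -0.99988099]
```

View pics/s3.png

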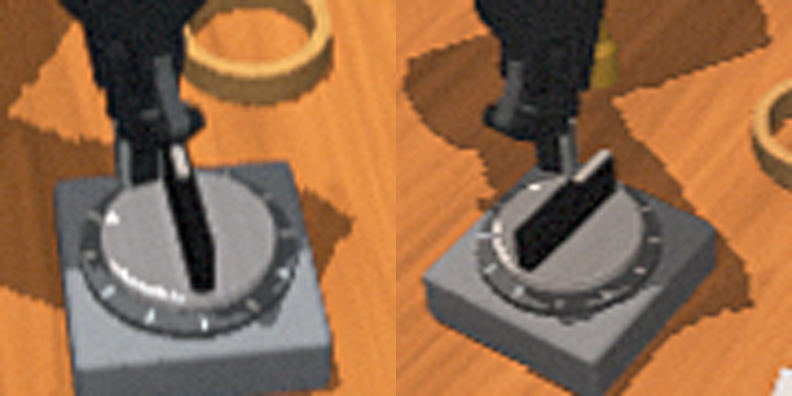

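The dial has snapped one stop on. The tip has drifted up about 4 mm, so I'll continue and bring it back down as I go.

Request:
move_arm:
  motion:
    - [[-0.1,0.06,0.15],[0,0,0.033],-1]
    - [[-0.1,0.06,0.15],[0,0,0.033],-1]
    - [[-0.1,0.06,0.1],[0,0,0.033],-1]
    - [[-0.1,0.06,0.05],[0,0,0.033],-1]
    - [[-0.1,0.06,0.05],[0,0,0.033],-1]
    - [[-0.1,0.06,0.05],[0,0,0.033],-1]
    - [[-0.1,0.06,0.05],[0,0,0.033],-1]
    - [[-0.1,0.06,0.05],[0,0,0.033],-1]

```text
time_s: 5.97
position: [0.5418, -0.1604, 0.0677]
tool_rot: [[-0.948, 0.319, 0.006], [0.319, 0.948, -0.014], [-0.01, -0.011, -1.0]]
ft_force: [-1.0, 0.0, 0.9]
grip_width: -0.0002
```

```bash
python3 st.py s4
```

```text
5.9667 [ 0.54178265 -0.16039889  0.06773991] yaw 161.41954724926302 h,r [0.01785737 0.02733174] F [-1.00274853  0.02713476  0.90776323] q6 -99.35097388686488 [ 0.00594531 -0.01413099 -0.99988248]
```

View pics/s4.png

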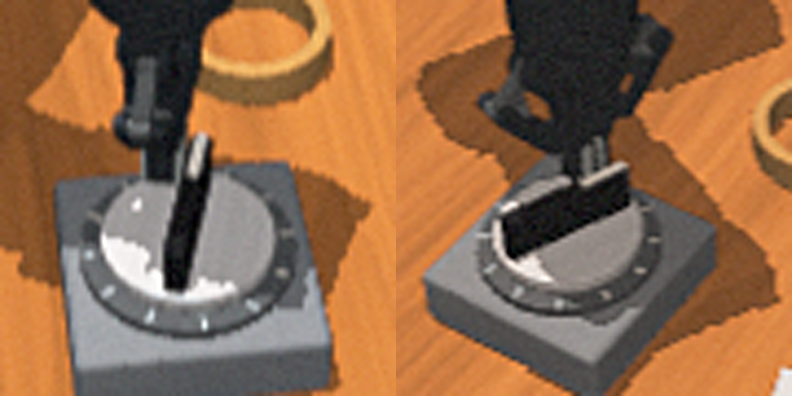

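Request:
move_arm:
  motion:
    - [[-0.105,0.06,0],[0,0,0.033],-1]
    - [[-0.105,0.06,0],[0,0,0.033],-1]
    - [[-0.105,0.06,0],[0,0,0.033],-1]
    - [[-0.105,0.06,0],[0,0,0.033],-1]
    - [[-0.105,0.06,0],[0,0,0.033],-1]
    - [[-0.105,0.06,0],[0,0,0.033],-1]
    - [[-0.105,0.06,0],[0,0,0.033],-1]
    - [[-0.105,0.06,0],[0,0,0.033],-1]

```text
time_s: 6.73
position: [0.5577, -0.1597, 0.0685]
tool_rot: [[-0.648, 0.762, -0.003], [0.762, 0.648, -0.01], [-0.006, -0.008, -1.0]]
ft_force: [-0.3, -0.1, -0.5]
grip_width: -0.0003
```

```bash
python3 st.py s5
```

```text
6.7333 [ 0.55767464 -0.15974407  0.06846954] yaw 130.37300171561245 h,r [0.01960231 0.02673911] F [-0.27912461 -0.07093611 -0.50542425] q6 -67.4963974469376 [-0.00265538 -0.00984351 -0.99994803]
```

View pics/s5.png

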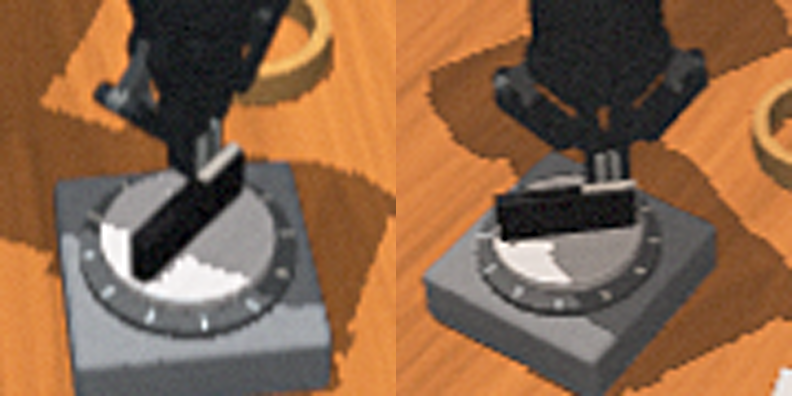

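Request:
move_arm:
  motion:
    - [[-0.115,0.06,0],[0,0,0.033],-1]
    - [[-0.115,0.06,0],[0,0,0.033],-1]
    - [[-0.115,0.06,0],[0,0,0.033],-1]
    - [[-0.115,0.06,0],[0,0,0.033],-1]
    - [[-0.115,0.06,0],[0,0,0.033],-1]
    - [[0,0,0],[0,0,0],-1]

```text
time_s: 7.33
position: [0.5682, -0.1652, 0.0691]
tool_rot: [[-0.366, 0.93, -0.004], [0.93, 0.366, -0.007], [-0.005, -0.006, -1.0]]
ft_force: [-2.2, 2.0, 0.9]
grip_width: 0.0003
```

```bash
python3 st.py s6
```

```text
7.3333 [ 0.5682292 -0.1652021  0.0691111] yaw 111.48966619022904 h,r [0.01825678 0.02677785] F [-2.22427888  1.99696096  0.92539019] q6 -48.7265451534387 [-0.00367917 -0.007199   -0.99996732]
```

View pics/s6.png

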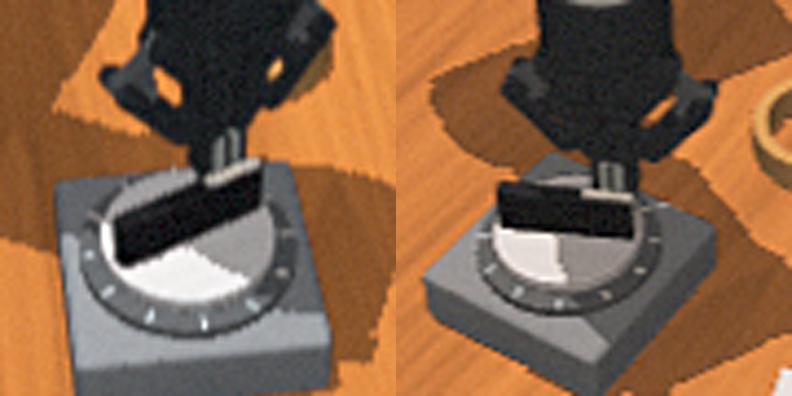

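Request:
move_arm:
  motion:
    - [[-0.115,0.06,0],[0,0,0.033],-1]
    - [[-0.115,0.06,0],[0,0,0.033],-1]
    - [[-0.11,0.06,0],[0,0,0.033],-1]
    - [[-0.05,0.03,0],[0,0,0.016],-1]
    - [[0,0,0],[0,0,0],-1]

```text
time_s: 7.85
position: [0.5743, -0.1708, 0.0696]
tool_rot: [[-0.147, 0.989, -0.002], [0.989, 0.147, -0.008], [-0.007, -0.003, -1.0]]
ft_force: [0.2, -0.7, -0.1]
grip_width: 0.0002
```

```bash
python3 st.py s7
```

```text
7.85 [ 0.57429014 -0.17083821  0.06957642] yaw 98.46344806241903 h,r [0.01735591 0.02713961] F [ 0.24917066 -0.71287905 -0.10459813] q6 -35.94148671788697 [-0.00227353 -0.00751111 -0.99996921]
```

View pics/s7.png

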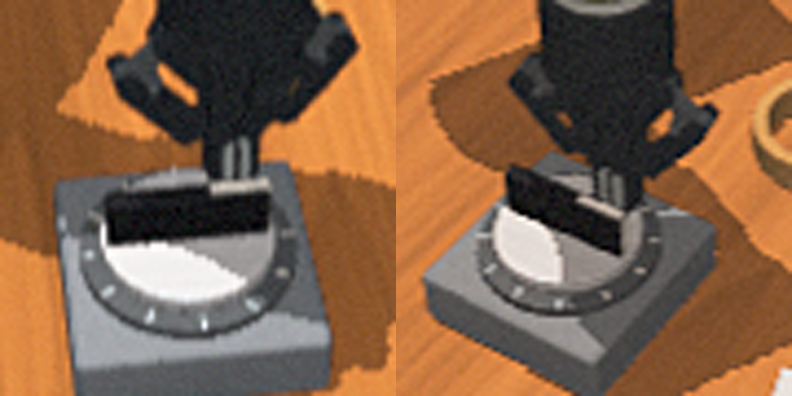

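The bar is now near 0° with almost no contact force, so it has snapped to the fourth stop. I'll back off, lift and verify.

Request:
move_arm:
  motion:
    - [[0.3,0,0],[0,0,0],-1]
    - [[0.3,0,0],[0,0,0],-1]
    - [[0.1,0,-0.5],[0,0,0],-1]
    - [[0,0,-1],[0,0,0],-1]
    - [[0,0,-1],[0,0,0],-1]
    - [[0,0,-1],[0,0,0],-1]
    - [[0.5,0,-1],[0,0,0],-1]
    - [[1,0,-0.5],[0,0,0],-1]
    - [[1,0,0],[0,0,0],-1]
    - [[1,0,0],[0,0,0],-1]
    - [[0.5,0,0],[0,0,0],-1]
    - [[0,0,0],[0,0,0],-1]

```text
time_s: 8.95
position: [0.558, -0.0699, 0.1812]
tool_rot: [[-0.163, 0.987, 0.003], [0.987, 0.163, -0.009], [-0.01, 0.002, -1.0]]
ft_force: [0.1, 0.1, -0.0]
grip_width: -0.0002
```

```bash
python3 st.py s8; python3 - <<'E'
from h import *
d=imaging.get_image("wrist");cv2.imwrite("pics/w8.png",d["img"])
E
```

```text
8.95 [ 0.5580345  -0.06994953  0.18116752] yaw 99.36234449955124 h,r [0.11911183 0.02778414] F [ 0.13334647  0.12725705 -0.01638659] q6 -28.250017801539254 [ 0.00314225 -0.00949171 -0.99995002]
```

View pics/s8.png

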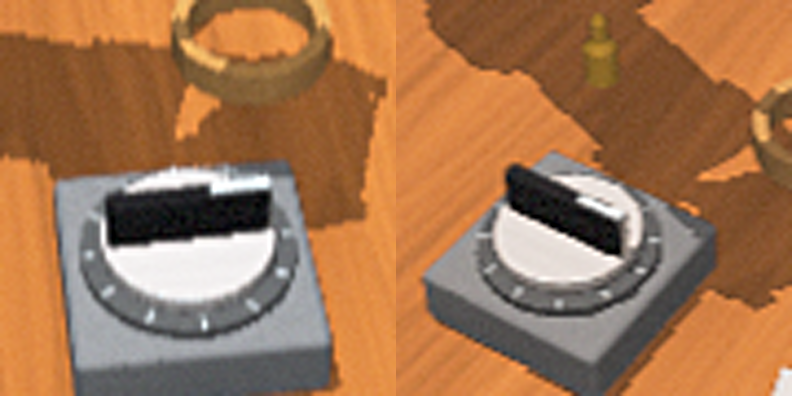

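View pics/w8.png

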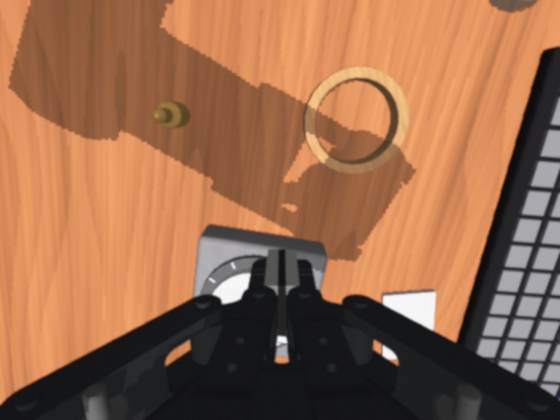

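The wrist camera can't see the bar from here, but in the side crop its top edge runs from about (108,194) to (269,184). I'll measure the angle from that.

```bash
python3 - <<'E'
from h import *
d=imaging.get_image("side");e=imaging.get_image("scene")
P=lambda x,y:(245+x/4.4,225+y/4.4);Q=lambda x,y:(195+(x-396)/4.4,205+y/4.4)
for D,a,b in [(d,P(108,193),P(269,183)),(e,Q(513,172),Q(624,214))]:
    a=plane(D,a,.088);b=plane(D,b,.088);print(a,b,np.linalg.norm(b-a),np.degrees(np.arctan2(b[1]-a[1],b[0]-a[0])))
R=readout.observe()["tool_rot"];p=readout.observe()["position"]
print(R.T@(np.array([.531,.183,.1])-p)/.02)
E
```

```text
[ 0.51065827 -0.18862405  0.088     ] [ 0.59175132 -0.19269487  0.088     ] 0.08119516285652234 -2.8738026970674486
[ 0.51384715 -0.1954418   0.088     ] [ 0.59045779 -0.18959204  0.088     ] 0.07683365792852676 4.366458626405904
[12.87787153  0.67554857  3.87865848]
```

The bar reads about 0° (−2.9° and +4.4° from the two cameras), so it has turned 120°, which is four clicks. On to the button.

Request:
move_arm:
  motion:
    - [[1,0.05,0],[0,0,0],-1]
    - [[1,0.05,0],[0,0,0],-1]
    - [[1,0.05,0],[0,0,0],-1]
    - [[1,0.05,0],[0,0,0],-1]
    - [[1,0.05,0],[0,0,0],-1]
    - [[1,0.05,0],[0,0,0],-1]
    - [[0.8,0.05,0],[0,0,0],-1]
    - [[0,0,0],[0,0,0],-1]

```text
time_s: 9.87
position: [0.5454, 0.0601, 0.1757]
tool_rot: [[-0.148, 0.989, -0.002], [0.989, 0.148, -0.01], [-0.009, -0.004, -1.0]]
ft_force: [-0.4, -0.6, -0.3]
grip_width: -0.0001
```

```bash
python3 - <<'E'
from h import *
s=readout.observe();print(s["position"])
d=imaging.get_image("wrist");cv2.imwrite("pics/w9.png",d["img"]);print(proj(d,[.531,.183,.059]))
E
```

```text
[0.54543419 0.0600899  0.17568797]
[287.30810515  39.97344151]
```

View pics/w9.png

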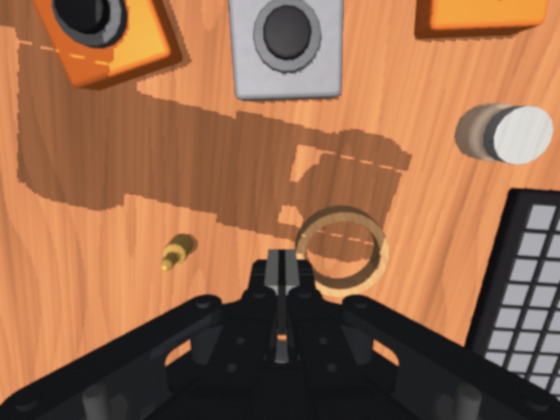

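The wrist view shows the grey box's black button at about (288,32). My prediction was (287,40), so I'll work out the correction.

```bash
python3 - <<'E'
from h import *
s=readout.observe()
d=imaging.get_image("wrist");g=cv2.cvtColor(d["img"],cv2.COLOR_BGR2GRAY)
m=(g[:75,250:330]<50).astype(np.uint8);c=max(cv2.findContours(m,0,2)[0],key=cv2.contourArea)
(x,y),r=cv2.minEnclosingCircle(c);print(x+250,y,r,cv2.contourArea(c))
P=plane(d,(x+250,y),.059);L=plane(d,(x+250-r,y),.059);print(P,2*np.linalg.norm(P-L))
T=(P+[.531,.183,.059])/2;print(T,s["tool_rot"].T@(T+[0,0,.025]-s["position"])/.02)
E
```

```text
288.5 35.0 23.436182022094727 81.5
[0.53167236 0.18506426 0.059     ] 0.03433700293533264
[0.53133618 0.18403213 0.059     ] [6.34215575 0.22706379 4.51850234]
```

Request:
move_arm:
  motion:
    - [[1,0.05,0],[0,0,0],-1]
    - [[1,0.05,0],[0,0,0],-1]
    - [[1,0.05,0],[0,0,0],-1]
    - [[1,0.05,0],[0,0,0],-1]
    - [[1,0.03,0],[0,0,0],-1]
    - [[1,0,0],[0,0,0],-1]
    - [[0.2,0,0.6],[0,0,0],-1]
    - [[0,0,1],[0,0,0],-1]
    - [[0,0,1],[0,0,0],-1]
    - [[0,0,1],[0,0,0],-1]
    - [[0,0,0.3],[0,0,0],-1]
    - [[0,0,0],[0,0,0],-1]

```text
time_s: 10.97
position: [0.5402, 0.1691, 0.0929]
tool_rot: [[-0.128, 0.992, 0.002], [0.992, 0.128, -0.014], [-0.014, -0.0, -1.0]]
ft_force: [-0.7, -0.5, -0.2]
grip_width: -0.0001
```

Request:
move_arm:
  motion:
    - [[0.45,-0.2,0],[0,0,0],-1]
    - [[0.4,-0.18,0],[0,0,0],-1]
    - [[0,0,0],[0,0,0],-1]
    - [[0,0,0],[0,0,0],-1]

```text
time_s: 11.3
position: [0.5315, 0.185, 0.0954]
tool_rot: [[-0.125, 0.992, 0.005], [0.992, 0.125, -0.014], [-0.014, 0.003, -1.0]]
ft_force: [0.4, -0.0, -0.2]
grip_width: -0.0001
```

Request:
move_arm:
  motion:
    - [[0,0,0.7],[0,0,0],-1]
    - [[0,0,0.6],[0,0,0],-1]
    - [[0,0,0.2],[0,0,0],-1]
    - [[0,0,0],[0,0,0],-1]

```text
time_s: 11.63
position: [0.5332, 0.1857, 0.0683]
tool_rot: [[-0.127, 0.992, 0.013], [0.992, 0.127, -0.013], [-0.014, 0.011, -1.0]]
ft_force: [-0.3, 0.4, 0.9]
grip_width: 0.0001
```

Request:
move_arm:
  motion:
    - [[0,0,0.15],[0,0,0],-1]
    - [[0,0,0.15],[0,0,0],-1]
    - [[0,0,0.1],[0,0,0],-1]

```text
time_s: 11.88
position: [0.5342, 0.1858, 0.0617]
tool_rot: [[-0.127, 0.992, 0.016], [0.992, 0.128, -0.012], [-0.014, 0.014, -1.0]]
ft_force: [-0.7, -0.8, 2.1]
grip_width: 0.0002
```

Request:
move_arm:
  motion:
    - [[0,0.1,0.12],[0,0,0],-1]
    - [[0,0,0.12],[0,0,0],-1]

```text
time_s: 12.05
position: [0.5365, 0.1861, 0.0575]
tool_rot: [[-0.127, 0.992, 0.017], [0.992, 0.128, -0.012], [-0.014, 0.015, -1.0]]
ft_force: [-1.0, 0.0, 4.2]
grip_width: 0.0001
```

Request:
move_arm:
  motion:
    - [[0,0,0.12],[0,0,0],-1]
    - [[0,0,0.12],[0,0,0],-1]

```text
time_s: 12.22
position: [0.5368, 0.1862, 0.0554]
tool_rot: [[-0.128, 0.992, 0.018], [0.992, 0.128, -0.012], [-0.014, 0.017, -1.0]]
ft_force: [-14.0, -2.6, 39.8]
grip_width: 0.0001
```

The force jumped to 39.8 N at z = 0.0554, so the button has bottomed out. I'll release it straight away.

Request:
move_arm:
  motion:
    - [[0,0,-0.3],[0,0,0],-1]
    - [[0,0,-0.8],[0,0,0],-1]
    - [[0,0,-1],[0,0,0],-1]
    - [[0,0,-1],[0,0,0],-1]
    - [[0,0,-1],[0,0,0],-1]
    - [[0,0,-1],[0,0,0],-1]
    - [[0,0,-1],[0,0,0],-1]
    - [[0,0,-1],[0,0,0],-1]
    - [[-1,0,-0.5],[0,0,0],-1]
    - [[-1,0,0],[0,0,0],-1]
    - [[-1,0,0],[0,0,0],-1]
    - [[0,0,0],[0,0,0],-1]

```text
time_s: 13.22
position: [0.5431, 0.1272, 0.2162]
tool_rot: [[-0.13, 0.991, 0.024], [0.991, 0.131, -0.013], [-0.016, 0.022, -1.0]]
ft_force: [-0.7, -0.0, -0.2]
grip_width: 0.0004
```

```bash
python3 - <<'E'
from h import *
s=readout.observe();print(s["time_s"],s["position"],s["ft_force"],s["qvel"])
a=imaging.get_image("scene")["img"];b=imaging.get_image("side")["img"];w=imaging.get_image("wrist")["img"]
cv2.imwrite("pics/f1.png",a);cv2.imwrite("pics/f2.png",b);cv2.imwrite("pics/f3.png",w)
E
```

```text
13.2167 [0.54307601 0.12717792 0.21620052] [-0.65268234 -0.04536146 -0.16091715] [ 2.23138697 -0.07416623 -0.01809934  1.28685303 -0.1103538   2.05256902]
```

View pics/f1.png

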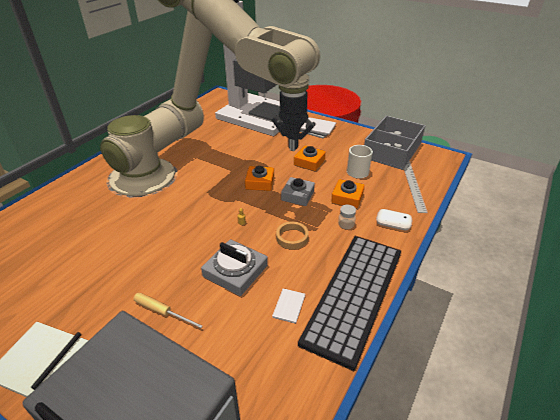

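View pics/f2.png

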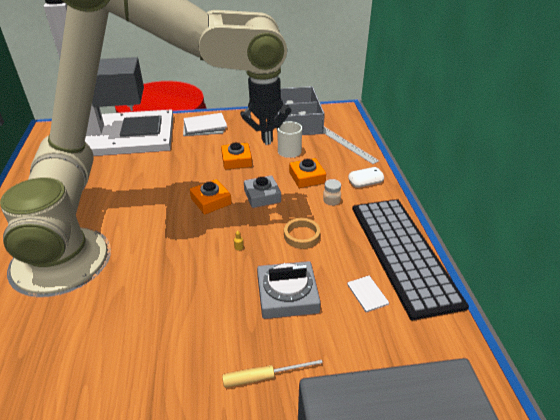

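View pics/f3.png

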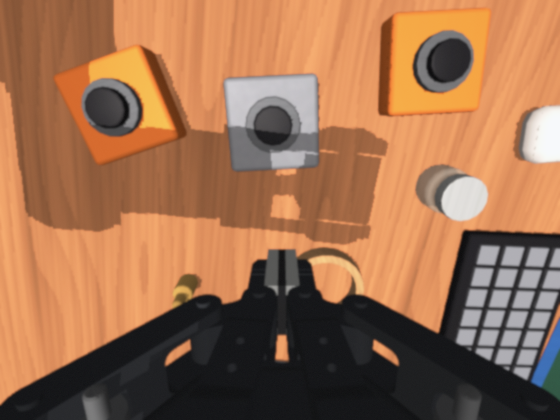

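The button is up, the dial holds at its new stop, and the bystanders sit at the same pixels as before (jar (347,217), tape roll (292,236), stylus (242,217) in the scene view). I'll let the arm settle, then hand in.

Request:
move_arm:
  motion:
    - [[0,0,0],[0,0,0],-1]
    - [[0,0,0],[0,0,0],-1]
    - [[0,0,0],[0,0,0],-1]

```text
time_s: 13.62
position: [0.5417, 0.132, 0.2148]
tool_rot: [[-0.134, 0.991, 0.021], [0.991, 0.135, -0.011], [-0.014, 0.019, -1.0]]
ft_force: [-0.1, -0.4, 0.2]
grip_width: -0.0003
```

```bash
python3 -c "
from rig import job; print(job.close_job())"
```

```text
the job is handed in; nothing more can be done
None
```

I turned the dial four clicks clockwise and pressed and released the button on the grey box. I handed the job in at 13.6 s, with the arm clear of everything at z ≈ 0.215 m.

- **Dial:** I pushed the bar round with the side of the shut fingertips and never pinched it. It went from 120° to about 0°. The two fixed cameras read −2.9° and +4.4°, a 7° disagreement, but both clearly give the fourth stop, since stops are 30° apart.
- **Button:** Resistance rose from about 2 N to 4 N, then jumped to 39.8 N at the hard stop, so it went fully down. In the last picture it looks up again. The 39.8 N reading was at the fingertips and close to the 40 N limit for the arm and gripper body, and I only read the force at the end of each move, so a brief higher peak is possible. The tip was about 5 mm off the button's centre when it bottomed.
- **Everything else:** By eye, the bystanders and the orange look-alikes were unmoved in the final pictures, and the force reading was about zero.
- **Dial position:** The wrist camera and the fixed cameras disagreed by up to 4 mm on the dial's centre. I used a point in between, and it worked.

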